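# Strip a brake pile into its service trays

### The arm

A 6-joint arm with a two-finger parallel gripper is mounted at the origin on the work surface. World frame = base frame: x ahead of the robot, y to its left, z up, the work surface at z = 0. Lengths are in m, angles in rad, forces in N, time in s.
With the tool pointing down it reaches from about 0.35 to 0.975 m from the base axis. Payload 4.9 kg.
Tool frame: the origin (TCP) lies at the very end of the fingers, on their centre line; the grasp point (between the pads) lies 19 mm behind it (ctrl.grasp_offset is the distance from the TCP to the grasp point, in m); z points along the fingers, y is the line along which they close (so a half turn about z gives the same grasp; the last joint's range is limited). The gripper opens to 85 mm and grips with 20 to 120 N. Pads are 22 mm wide; open, the fingers measure 114 mm over their backs; the gripper's body (76 mm by 85 mm) begins 54 mm behind the grasp point. The pads swing forward as they close: fully open they stand 13 mm farther back than shut.
Start: joints at [-1.313, 0.053, 1.613, -0, 1.476, -0.119], TCP at [0.23, -0.581, 0.231] pointing down, gripper open.
Joint ranges: [-3.01, 3.01], [-1.01, 2.22], [0.06, 2.58], [-1.02, 4.17], [0.09, 2.62], [-3.14, 3.14]. Speed limits (rad/s): [2.57, 2.57, 3.14, 3.14, 3.14, 3.14].

### API

Orientations are given as a rotation vector (axis times angle).
In Python, from station import ctrl, optics gives the robot as it stands.
- The arm moves only by the shell command python3 -m handwheel 'ROWS' [OPENING] [FORCE]. ROWS is JSON, a list of rows, each an object of numbers: "tx", "ty", "tz": the shift along the tool's x, y, z in mm; "roll": the turn about the tool's z in rad. A call has 1 to 12 rows; each row shifts and turns the commanded pose from where the row before left it, along the tool's axes as they then stand; what a row does not reach is not made up. A row lasts 1/12 s, in which the tool goes at most 41.7 mm and 7.16 degrees, less where a joint would pass 70% of its speed; a pose out of reach is approached as far as the arm can. A call with a gripper value outside its range is refused whole. OPENING is the finger opening in mm, from 0 to 85.4, set as the call begins (- or left out, the last holds). The fingers move at their own pace and stop on an object; FORCE is the grip in N (left out, the last holds). Time passes only in rows, so rows that do not move let the fingers close. It gives the time, the measured TCP pose, the force, the opening and the grip force at its end, in the units of the state.
- ctrl.get_obs(): the state, without advancing time (a new reading comes with each control period).
- optics.get_image(name): name is "side" or "top" or "wrist"; returns (picture, depth): 400x640x3 uint8, red, green, blue; 400x640 float32, m along the optical axis (not along the pixel's ray), 0 where there is no reading.
- optics.camera_params(name): a dict with "mtx" (3x3 intrinsics, pixels), "extrinsics" (4x4, takes a point from camera to world coordinates); the wrist camera has in their place "tool_from_camera" (4x4, takes a point from camera to tool coordinates, whose origin is the TCP and whose axes are the flange's). Camera axes: x right, y down, z forward; pixel columns grow to the right and rows downward; lengths in m; the calibration is good to about 2 mm. The wrist camera is an equidistant fisheye: a pixel r from the principal point sees the ray r / f radians off the axis. A picture is of the moment at which its call begins: read the wrist's pose just before it. camera_params takes no time and is no camera call.
- ctrl.finish_job(): hands the job in; it is judged then, once.
The state is a dict: "t": time; "q": joint angles; "dq": joint speeds; "effort": joint torques, N m; "tool_pos": TCP position; "tool_rot": TCP orientation; "contact_force": force on the tool from outside, world axes, zero at the start; "wrist_torque": the same for the moment, N m; "opening": finger opening in m; "grip_force": force on a finger pad.
Only numpy, scipy, OpenCV 4.12 (cv2) and the standard library are available. Lean on these libraries where they do the work, as an engineer would, in place of code of your own. Each camera call takes 0.05 s, during which the arm holds its last target. There are 200 camera calls.

### The job

Take the piled-up brake parts apart from the top down and set each one flat inside the recess of the blue tray that has its own shape and size: bush, shoe, drum and block each in theirs. The base plate goes last, into its own tray too: leave it where it is until the other four are in their trays. Keep every part upright, never tipped over, and leave them all lying still.

Things in the scene. Friction and masses are not known exactly. Their poses are not given: they have to be found in the camera images.
- plate: aluminium base plate of the brake, at the bottom of the pile: flat oblong bar 150 x 60 x 20 mm with six dark bolt holes. Origin: centre of its underside; x along its length, y across its 60 mm width, z up. It lies on the table. Drum and block stand on it side by side, about 84 mm apart along its length (which is at which end varies).
- drum: dark steel brake drum: plain solid disc, 52 mm across, 24 mm tall, flat on top. Origin: centre of its underside, z up. Stands on the plate at the start, with bush or shoe upon it.
- block: square grey bearing block, 50 x 50 x 24 mm, flat on top. Origin: centre of its underside; x and y square to its sides, z up. Stands on the plate at the start, with bush or shoe upon it.
- bush: small round brass bush (upright sleeve) with a dark bore, 26 mm across, 30 mm tall. Origin: centre of its underside, z up. At the start it stands on the drum or on the block.
- shoe: small oblong steel brake shoe, 46 x 18 mm seen from above and 30 mm tall, with a dark top. Origin: centre of its underside; x along its 46 mm length, y across its 18 mm width, z up. At the start it stands on the drum or on the block (whichever the bush is not on).
- tray_plate: blue tray for the plate, 182 x 92 mm, with a white oblong recess 166 x 76 mm; x along its length. The tray is 8 mm tall, fixed to the table, and the floor of its recess is 4 mm above the table (recess 4 mm deep). Origin: centre of its underside, under the recess's centre; z up.
- tray_drum: blue square tray for the drum, 84 x 84 mm, with a white round recess 68 mm across (the larger round one). The tray is 8 mm tall, fixed to the table, and the floor of its recess is 4 mm above the table (recess 4 mm deep). Origin: centre of its underside, under the recess's centre; z up.
- tray_block: blue square tray for the block, 82 x 82 mm, with a white square recess 66 x 66 mm; x and y square to its sides. The tray is 8 mm tall, fixed to the table, and the floor of its recess is 4 mm above the table (recess 4 mm deep). Origin: centre of its underside, under the recess's centre; z up.
- tray_bush: blue square tray for the bush, 58 x 58 mm, with a white round recess 42 mm across (the smaller round one). The tray is 8 mm tall, fixed to the table, and the floor of its recess is 4 mm above the table (recess 4 mm deep). Origin: centre of its underside, under the recess's centre; z up.
- tray_shoe: blue oblong tray for the shoe, 78 x 50 mm, with a white oblong recess 62 x 34 mm; x along its length. The tray is 8 mm tall, fixed to the table, and the floor of its recess is 4 mm above the table (recess 4 mm deep). Origin: centre of its underside, under the recess's centre; z up.
Mind the look-alikes: they are no part of the job. Leave any brown, turquoise or yellow look-alike of the drum alone.

How it is judged:
By the outcome, as a careful person would: the job done as asked, in the order asked, and still so for the second after the job is handed in, with the robot touching nothing.
It also fails if it takes over 128 s, if anything falls off the work surface, if the arm or the gripper's body presses on something with over 40 N, if the wrist force passes 120 N, or if a joint passes its speed limit or range.

## Working session

There is one attempt and no reset: what is moved stays moved. The work goes in short steps, Python scripts to look and compute and a shell command to move; the robot and the scene stay as the last step left them, time stands still between calls to the robot, and variables do not carry over. Pictures are saved under pics/ and viewed, at most 16 in all, crops included, and the job is handed in when it is done.

```bash
ls; mkdir -p pics
python3 - <<'E'
from station import ctrl, optics
import cv2,numpy as np
np.set_printoptions(precision=4,suppress=True)
for n in ("top","side"):
    im,d=optics.get_image(n); cv2.imwrite(f"pics/{n}0.png",im[:,:,::-1]); np.savez(f"/tmp/{n}0.npz",im=im,d=d)
    p=optics.camera_params(n); print(n,p["mtx"],p["extrinsics"])
print(optics.camera_params("wrist")); o=ctrl.get_obs(); print(o["t"],o["tool_pos"],o["tool_rot"],o["opening"],ctrl.grasp_offset)
E
```

```text
pics
top [[366.0982   0.     317.4287]
 [  0.     366.0982 201.9451]
 [  0.       0.       1.    ]] [[-0.0052 -0.9994  0.0352  0.4437]
 [-0.9996  0.0062  0.0259  0.0217]
 [-0.0261 -0.035  -0.999   0.835 ]
 [ 0.      0.      0.      1.    ]]
side [[422.4134   0.     316.3854]
 [  0.     422.4134 201.0001]
 [  0.       0.       1.    ]] [[-0.8226 -0.3054  0.4797  0.0729]
 [-0.5684  0.4698 -0.6755  0.5943]
 [-0.019  -0.8283 -0.56    0.5239]
 [ 0.      0.      0.      1.    ]]
{'mtx': array([[309.7069,   0.    , 319.2046],
       [  0.    , 309.7069, 202.7073],
       [  0.    ,   0.    ,   1.    ]]), 'tool_from_camera': array([[-0.0009, -0.9591, -0.2829,  0.0722],
       [ 1.    , -0.0009, -0.0001,  0.0004],
       [-0.0001, -0.2829,  0.9591, -0.1429],
       [ 0.    ,  0.    ,  0.    ,  1.    ]])}
0.1 [ 0.2301 -0.5806  0.2312] [-3.0857 -0.5888 -0.0003] 0.08568532191446768 0.0187
```

View pics/top0.png

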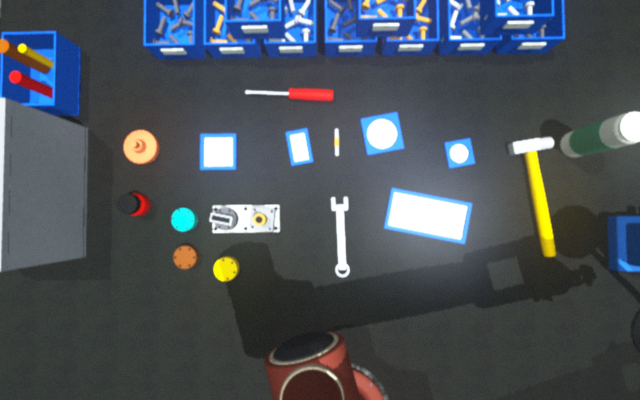

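View pics/side0.png

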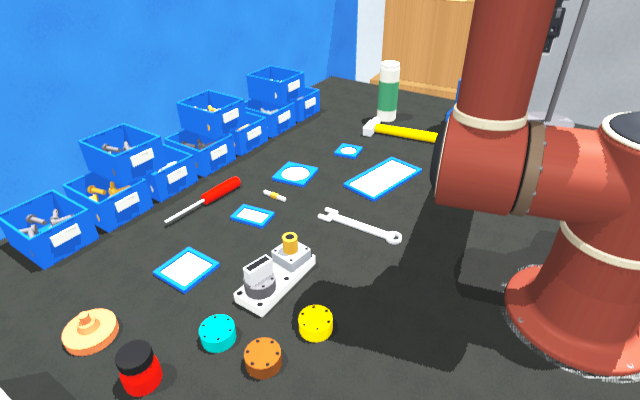

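Top view: the pile is at (245,218), with the shoe on the drum at (223,217) and the bush on the block at (260,218). Trays are block (218,152), shoe (300,147), drum (382,133), bush (459,153) and plate (428,215).
Things that could be taken for the drum: grey disc under the shoe (223,218), turquoise (183,219), brown (185,257), yellow (226,269) and the orange knob (140,147). I choose the dark grey one on the plate. The brass bush could only be confused with the marker at (337,142).

```bash
cat > h.py <<'E'
from station import ctrl, optics
import cv2, numpy as np
from scipy.spatial.transform import Rotation as R
np.set_printoptions(precision=4,suppress=True)
def grab(n):
    o=ctrl.get_obs(); im,d=optics.get_image(n); p=optics.camera_params(n)
    if n=="wrist":
        T=np.eye(4); T[:3,:3]=R.from_rotvec(o["tool_rot"]).as_matrix(); T[:3,3]=o["tool_pos"]; T=T@p["tool_from_camera"]
    else: T=p["extrinsics"]
    return dict(n=n,im=im,d=d,T=T,K=p["mtx"])
def cast(c,uv,z):
    uv=np.atleast_2d(np.asarray(uv,float)); K=c["K"]
    a=(uv-K[:2,2])/K[0,0]
    if c["n"]=="wrist":
        r=np.linalg.norm(a,axis=1,keepdims=True)+1e-9
        ray=np.hstack([a/r*np.sin(r),np.cos(r)])
    else: ray=np.hstack([a,np.ones((len(a),1))])
    w=ray@c["T"][:3,:3].T; o=c["T"][:3,3]
    return o+w*((z-o[2])/w[:,2:])
def blobs(mask,lo,hi):
    cs,_=cv2.findContours(mask.astype(np.uint8),cv2.RETR_EXTERNAL,cv2.CHAIN_APPROX_NONE)
    return [k[:,0].astype(np.float32) for k in cs if lo<cv2.contourArea(k)<hi]
def rect(c,k,z):
    """centre mm, size mm, long-axis yaw deg of contour k on plane z"""
    p=(cast(c,k,z)[:,:2]*1000).astype(np.float32); (x,y),(w,h),a=cv2.minAreaRect(p)
    if h>w: w,h,a=h,w,a+90
    return np.round([x,y,w,h,(a+90)%180-90],1)
E
python3 - <<'E'
from h import *
c=grab("top"); im=c["im"]; hsv=cv2.cvtColor(im,cv2.COLOR_RGB2HSV)
white=(im.min(2)>150)
for k in blobs(white,50,4000):
    m=k.mean(0)
    if 110<m[1]<250 and 190<m[0]<480: print("white",m,rect(c,k,0.004))
blue=(hsv[...,0]>95)&(hsv[...,0]<120)&(hsv[...,1]>120)&(hsv[...,2]>80)
for k in blobs(blue,200,6000):
    m=k.mean(0)
    if 100<m[1]<250 and 190<m[0]<480: print("blue",m,rect(c,k,0.008))
brass=(hsv[...,0]>12)&(hsv[...,0]<32)&(hsv[...,1]>110)
for k in blobs(brass,20,600):
    m=k.mean(0)
    if 190<m[0]<290 and 195<m[1]<250: print("brass",m,rect(c,k,0.074))
a=cv2.resize(im[190:290,165:295],None,fx=6,fy=6,interpolation=cv2.INTER_CUBIC)
cv2.imwrite("pics/crop1.png",a[:,:,::-1])
for uv,z in (((223,218),.074),((260,218),.074),((245,219),.02)): print(cast(c,uv,z))
E
```

```text
white [244.8466 218.2593] [437.4 211.  160.6  63.8  89.8]
white [340.4721 232.6091] [394.7  -7.4 182.6  38.8   0.4]
white [427.4057 215.4811] [ 441.1 -203.7  169.6   81.4   78.4]
white [458.7358 152.8679] [ 582.2 -276.9   42.9   41.8   44.6]
white [218.  151.5] [590.5 271.3  67.8  64.9   0.2]
white [299.025  146.9625] [599.3  84.7  66.2  37.3  10. ]
white [381.5682 133.4318] [ 628.  -103.5   70.4   70.1   32.8]
blue [427.6929 215.5394] [ 441.2 -203.5  185.7   95.1   78.6]
blue [459.165  152.7087] [ 581.7 -276.1   63.    62.7   10.2]
blue [217.6483 151.3379] [590.6 271.3  87.7  85.4   0.1]
blue [298.9182 146.5455] [599.1  84.6  83.3  54.5  10. ]
blue [381.9452 133.3082] [ 627.9 -103.7   89.1   88.5   10. ]
brass [259.6774 218.9677] [435.6 162.4  23.1  20.8  89.7]
[[0.4381 0.2391 0.074 ]]
[[0.4377 0.1614 0.074 ]]
[[0.4352 0.205  0.02  ]]
```

View pics/crop1.png

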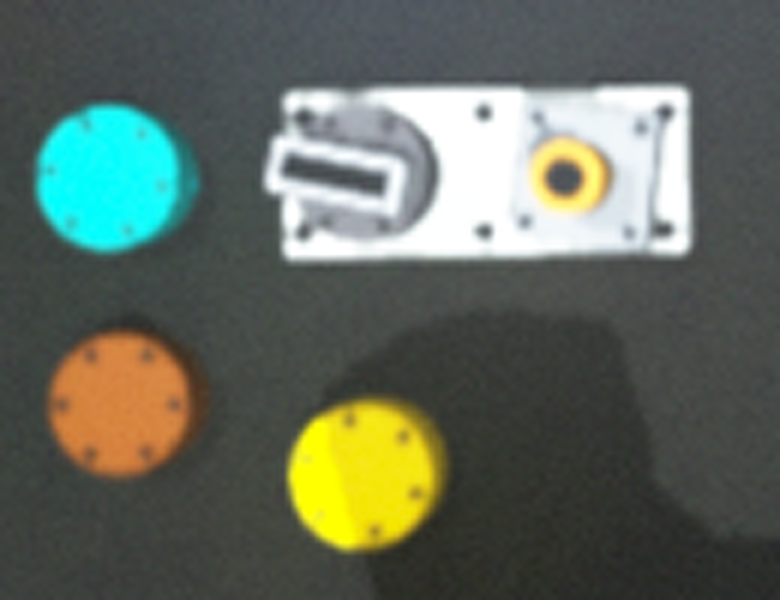

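The crop confirms it: the dark grey disc sits under the shoe, and the coloured look-alikes lie off the plate. The shoe centre is about crop (335,176), the bush (568,175). I'll move over the pile with tool x along world x.

```bash
python3 -m handwheel '[{"roll":0.0943},{"roll":0.0943},{"roll":0.0943},{"roll":0.0942},{"tx":10,"ty":-35},{"tx":10,"ty":-35},{"tx":10,"ty":-35},{"tx":10,"ty":-35},{"tx":10,"ty":-35},{"tx":10,"ty":-35},{"tx":10,"ty":-35},{"tx":10,"ty":-35}]' 50 30
python3 -m handwheel '[{"tx":9,"ty":-35},{"tx":9,"ty":-35},{"tx":9,"ty":-35},{"tx":9,"ty":-35},{"tx":9,"ty":-35},{"tx":9,"ty":-35},{"tx":9,"ty":-35},{"tx":9,"ty":-35},{"tx":9,"ty":-35},{"tx":9,"ty":-35},{"tx":9,"ty":-35}]'
```

```text
$[0]: bad value
$[0]: bad value
```

```bash
python3 -m handwheel '[{"tx":0,"ty":0,"tz":0,"roll":0.0943}]' 50 30; python3 -m handwheel --help | head -20
```

```text
t: 0.23
tool_pos: [0.2301, -0.5807, 0.2313]
tool_rot: [-3.11, -0.44, -0.0]
contact_force: [-0.6, 0.1, -0.2]
opening: 0.0759
grip_force: 0.0invalid input: not JSON, or not a number
```

All four keys are needed.

```bash
python3 -m handwheel '[{"tx":0,"ty":0,"tz":0,"roll":0.0943},{"tx":0,"ty":0,"tz":0,"roll":0.0943},{"tx":0,"ty":0,"tz":0,"roll":0.0942},{"tx":10,"ty":-35,"tz":0,"roll":0},{"tx":10,"ty":-35,"tz":0,"roll":0},{"tx":10,"ty":-35,"tz":0,"roll":0},{"tx":10,"ty":-35,"tz":0,"roll":0},{"tx":10,"ty":-35,"tz":0,"roll":0},{"tx":10,"ty":-35,"tz":0,"roll":0},{"tx":10,"ty":-35,"tz":0,"roll":0},{"tx":10,"ty":-35,"tz":0,"roll":0},{"tx":9,"ty":-35,"tz":0,"roll":0}]' 
python3 -m handwheel '[{"tx":9,"ty":-35,"tz":0,"roll":0},{"tx":9,"ty":-35,"tz":0,"roll":0},{"tx":9,"ty":-35,"tz":0,"roll":0},{"tx":9,"ty":-35,"tz":0,"roll":0},{"tx":9,"ty":-35,"tz":0,"roll":0},{"tx":9,"ty":-35,"tz":0,"roll":0},{"tx":9,"ty":-35,"tz":0,"roll":0},{"tx":9,"ty":-35,"tz":0,"roll":0},{"tx":9,"ty":-35,"tz":0,"roll":0},{"tx":9,"ty":-35,"tz":0,"roll":0},{"tx":0,"ty":0,"tz":0,"roll":0}]'
```

```text
t: 1.23
tool_pos: [0.3189, -0.2644, 0.2305]
tool_rot: [-3.141, 0.002, 0.001]
contact_force: [0.8, 0.4, 0.9]
opening: 0.0499
grip_force: 0.0
t: 2.15
tool_pos: [0.4091, 0.0887, 0.2306]
tool_rot: [-3.139, -0.011, 0.002]
contact_force: [0.8, -0.5, -0.6]
opening: 0.0498
grip_force: 0.0
```

```bash
python3 -m handwheel '[{"tx":9,"ty":-30,"tz":0,"roll":0},{"tx":9,"ty":-30,"tz":0,"roll":0},{"tx":9,"ty":-30,"tz":0,"roll":0},{"tx":0,"ty":-10,"tz":0,"roll":0},{"tx":0,"ty":0,"tz":0,"roll":0},{"tx":0,"ty":0,"tz":0,"roll":0}]'
python3 - <<'E'
from h import *
c=grab("wrist"); im=c["im"]; hsv=cv2.cvtColor(im,cv2.COLOR_RGB2HSV)
cv2.imwrite("pics/w1.png",im[:,:,::-1])
brass=(hsv[...,0]>12)&(hsv[...,0]<32)&(hsv[...,1]>110)
for k in blobs(brass,100,6000): print("brass",k.mean(0),rect(c,k,0.074))
E
```

```text
t: 2.65
tool_pos: [0.4358, 0.1832, 0.2306]
tool_rot: [3.14, 0.001, -0.002]
contact_force: [0.2, 0.2, 0.0]
opening: 0.0498
grip_force: 0.0
brass [273.6855 255.129 ] [358.6 230.   53.2  33.6  18.8]
brass [637.3419 200.2222] [ 417.8 -331.9  107.2   22.5   25. ]
brass [336.9178 184.589 ] [438.2 165.6  27.9  23.7  27.2]
brass [464.9302  41.5116] [591.7  33.8  14.4  13.2   8.2]
```

View pics/w1.png

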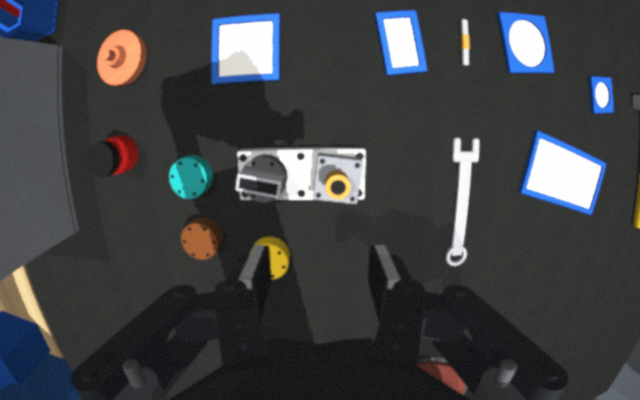

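Wrist view: the bush bore is at (339,186), the shoe top centre at about (259,185), the drum below it at (265,172), the block at (340,180), and the fingers at the bottom. I'll measure the bore and the dark shoe top in both views.

```bash
python3 - <<'E'
from h import *
for n,(b,s) in {"wrist":((339,186),(259,185)),"top":((260,219),(221,219))}.items():
    c=grab(n); g=c["im"].max(2)
    for lab,(u,v),w in (("bush",b,8),("shoe",s,20)):
        m=np.zeros(g.shape,bool); m[v-w//2:v+w//2+1,u-w:u+w+1]=g[v-w//2:v+w//2+1,u-w:u+w+1]<(75 if n=="top" else 60)
        for k in blobs(m,4,600): print(n,lab,k.mean(0),rect(c,k,0.074), cast(c,(k.min(0)+k.max(0))/2,0.074)[0]*1000)
    x=c["im"]; (u,v)=s; sc=8
    a=cv2.resize(x[v-22:v+25,u-30:u+65] if n=="top" else x[v-40:v+25,u-30:u+65+50],None,fx=sc*(1 if n=="top" else .67),fy=sc*(1 if n=="top" else .67),interpolation=cv2.INTER_CUBIC); cv2.imwrite(f"pics/c_{n}.png",a[:,:,::-1]); print(a.shape)
E
python3 -c "
import cv2,numpy as np
a=cv2.imread('pics/c_top.png');b=cv2.imread('pics/c_wrist.png');w=min(760,b.shape[1])
h=a.shape[0]*3//5;A=cv2.resize(a,(456,h));B=cv2.resize(b,(w*4//5,b.shape[0]*4//5))
o=np.zeros((A.shape[0]+B.shape[0],max(456,B.shape[1]),3),np.uint8);o[:h,:456]=A;o[h:,:B.shape[1]]=B;print(o.shape);cv2.imwrite('pics/both.png',o)"
```

```text
wrist bush [336.3243 186.973 ] [436.4 165.2   7.2   7.    0.6] [436.4162 165.2047  74.    ]
wrist shoe [258.4   186.325] [437.  244.5  36.5   9.2  79. ] [436.7688 244.5902  74.    ]
(348, 777, 3)
top shoe [224.5766 219.2793] [436.  236.   69.5  41.8  89.7] [435.9709 235.9138  74.    ]
(376, 760, 3)
(503, 608, 3)
```

View pics/both.png

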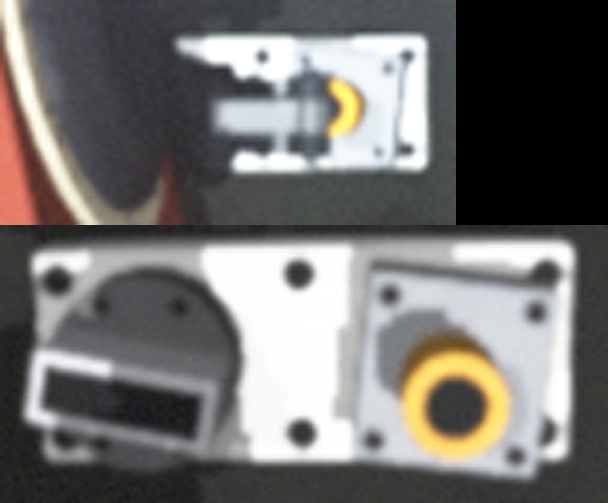

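```bash
python3 -m handwheel '[{"tx":0,"ty":18.5,"tz":0,"roll":0},{"tx":0,"ty":0,"tz":30,"roll":0},{"tx":0,"ty":0,"tz":35,"roll":0},{"tx":0,"ty":0,"tz":35,"roll":0},{"tx":0,"ty":0,"tz":35,"roll":0},{"tx":0,"ty":0,"tz":25,"roll":0},{"tx":0,"ty":0,"tz":14,"roll":0},{"tx":0,"ty":0,"tz":5,"roll":0},{"tx":0,"ty":0,"tz":0,"roll":0},{"tx":0,"ty":0,"tz":0,"roll":0}]'
python3 -m handwheel '[{"tx":0,"ty":0,"tz":0,"roll":0},{"tx":0,"ty":0,"tz":0,"roll":0},{"tx":0,"ty":0,"tz":0,"roll":0},{"tx":0,"ty":0,"tz":0,"roll":0},{"tx":0,"ty":0,"tz":0,"roll":0},{"tx":0,"ty":0,"tz":0,"roll":0}]' 15 30
```

```text
t: 3.63
tool_pos: [0.4369, 0.1649, 0.0533]
tool_rot: [-3.141, 0.002, -0.002]
contact_force: [0.3, -0.1, -0.8]
opening: 0.0502
grip_force: 0.0
t: 4.13
tool_pos: [0.4377, 0.1655, 0.0543]
tool_rot: [-3.141, 0.0, -0.005]
contact_force: [-1.7, -1.7, 7.3]
opening: 0.0246
grip_force: 29.7
```

```bash
python3 -m handwheel '[{"tx":0,"ty":0,"tz":-10,"roll":0},{"tx":0,"ty":0,"tz":-30,"roll":0},{"tx":0,"ty":0,"tz":-35,"roll":0},{"tx":5,"ty":15,"tz":0,"roll":0},{"tx":10,"ty":30,"tz":0,"roll":0},{"tx":11,"ty":34,"tz":0,"roll":0},{"tx":11,"ty":34,"tz":0,"roll":0},{"tx":11,"ty":34,"tz":0,"roll":0},{"tx":11,"ty":34,"tz":0,"roll":0},{"tx":11,"ty":34,"tz":0,"roll":0},{"tx":11,"ty":34,"tz":0,"roll":0},{"tx":11,"ty":34,"tz":0,"roll":0}]'
python3 -m handwheel '[{"tx":11,"ty":34,"tz":0,"roll":0},{"tx":11,"ty":34,"tz":0,"roll":0},{"tx":11,"ty":34,"tz":0,"roll":0},{"tx":11,"ty":34,"tz":0,"roll":0},{"tx":9,"ty":20,"tz":0,"roll":0},{"tx":0,"ty":0,"tz":0,"roll":0},{"tx":0,"ty":0,"tz":0,"roll":0},{"tx":0,"ty":0,"tz":0,"roll":0}]'
python3 - <<'E'
from h import *
print(ctrl.get_obs()["tool_pos"])
c=grab("wrist"); cv2.imwrite("pics/w2.png",c["im"][:,:,::-1]); im=c["im"]
hsv=cv2.cvtColor(im,cv2.COLOR_RGB2HSV)
blue=(hsv[...,0]>95)&(hsv[...,0]<120)&(hsv[...,1]>120)&(hsv[...,2]>60)
for k in blobs(blue,400,40000): print(k.mean(0),rect(c,k,.008))
E
```

```text
t: 5.13
tool_pos: [0.5281, -0.1193, 0.1276]
tool_rot: [-3.141, 0.001, -0.0]
contact_force: [0.6, 0.4, -0.9]
opening: 0.0247
grip_force: 29.7
t: 5.8
tool_pos: [0.5806, -0.2729, 0.127]
tool_rot: [-3.14, 0.0, 0.002]
contact_force: [-0.3, 1.3, -0.4]
opening: 0.0246
grip_force: 29.8
[ 0.5806 -0.2729  0.127 ]
[596.3989 338.1681] [ 274.5 -822.8  567.8  196.    50.5]
[203.9537 280.9352] [ 493.2 -153.7   95.7   44.4  -74.5]
[322.3799 193.3915] [ 582.7 -275.8   61.4   60.7   10.1]
[ 33.7683 182.9268] [600.8  82.   81.3  63.8   9.8]
[145.9806 147.9061] [ 628.8 -104.4   90.3   87.2  -80. ]
[29.4286  9.3771] [815.7  91.8 179.1  46.7  70.1]
```

View pics/w2.png

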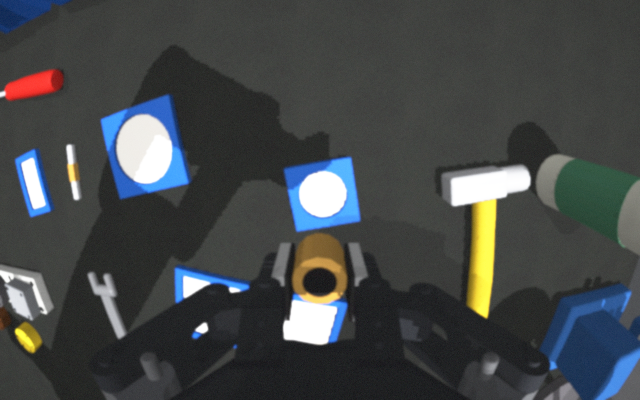

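The picture shows the bush held upright at (320,265), with its tray at (323,193). I'll check how far the fingertips and the bush reach down.

Run:
```python
from h import *
c=dict(n="wrist",K=optics.camera_params("wrist")["mtx"]); o=ctrl.get_obs(); T=np.eye(4); T[:3,:3]=R.from_rotvec(o["tool_rot"]).as_matrix(); T[:3,3]=o["tool_pos"]; c["T"]=T@optics.camera_params("wrist")["tool_from_camera"]
im=cv2.imread("pics/w2.png")
for lab,uv in (("bush",(320,236)),("tipL",(284,244)),("tipR",(356,244))):
  for z in (.1,.11,.12,.13,.14): print(lab,z,(cast(c,uv,z)[0]-o["tool_pos"])[:2]*1000)
cv2.imwrite("pics/c2.png",cv2.resize(im[225:305,260:380],None,fx=6,fy=6,interpolation=cv2.INTER_CUBIC))
```

```text
bush 0.1 [ 1.5561 -0.7288]
bush 0.11 [ 5.7281 -0.7161]
bush 0.12 [ 9.9002 -0.7034]
bush 0.13 [14.0722 -0.6906]
bush 0.14 [18.2443 -0.6779]
tipL 0.1 [-3.777 20.941]
tipL 0.11 [ 0.709  19.6782]
tipL 0.12 [ 5.195  18.4153]
tipL 0.13 [ 9.681  17.1525]
tipL 0.14 [14.167  15.8897]
tipR 0.1 [ -3.7752 -22.4109]
tipR 0.11 [  0.7107 -21.1219]
tipR 0.12 [  5.1966 -19.8329]
tipR 0.13 [  9.6824 -18.5439]
tipR 0.14 [ 14.1683 -17.2548]
```

View pics/c2.png

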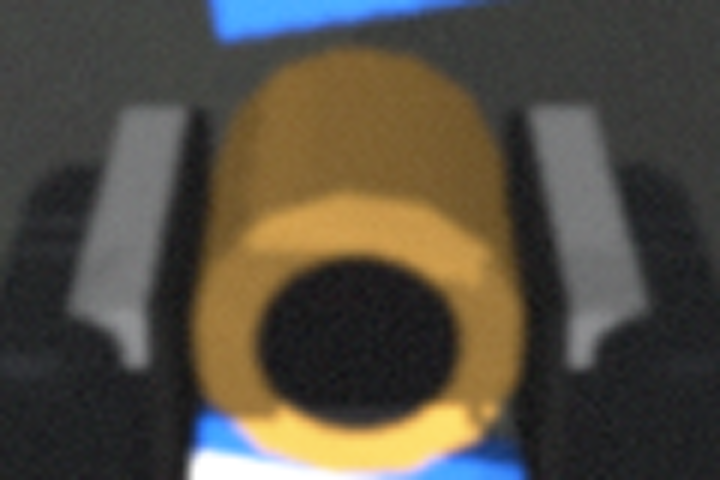

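The bush is upright and its underside is about 10 mm below the TCP. The fingertips clear the tray rim, so I'll lower it.

```bash
python3 -m handwheel '[{"tx":4,"ty":3,"tz":20,"roll":0},{"tx":0,"ty":0,"tz":30,"roll":0},{"tx":0,"ty":0,"tz":30,"roll":0},{"tx":0,"ty":0,"tz":18,"roll":0},{"tx":0,"ty":0,"tz":8,"roll":0},{"tx":0,"ty":0,"tz":4,"roll":0},{"tx":0,"ty":0,"tz":0,"roll":0},{"tx":0,"ty":0,"tz":0,"roll":0},{"tx":0,"ty":0,"tz":1.5,"roll":0},{"tx":0,"ty":0,"tz":0,"roll":0}]'
```

```text
t: 6.68
tool_pos: [0.5861, -0.2773, 0.0175]
tool_rot: [3.14, -0.0, 0.004]
contact_force: [0.1, -0.3, -0.7]
opening: 0.0249
grip_force: 29.8
```

```bash
python3 -m handwheel '[{"tx":-1,"ty":-1,"tz":1,"roll":0},{"tx":0,"ty":0,"tz":0,"roll":0},{"tx":0,"ty":0,"tz":1,"roll":0},{"tx":0,"ty":0,"tz":0,"roll":0},{"tx":0,"ty":0,"tz":0,"roll":0}]'
```

```text
t: 7.1
tool_pos: [0.5843, -0.2759, 0.0144]
tool_rot: [3.141, -0.0, 0.001]
contact_force: [-1.1, 1.3, 2.2]
opening: 0.025
grip_force: 30.0
```

```bash
python3 -m handwheel '[{"tx":0,"ty":0,"tz":0,"roll":0},{"tx":0,"ty":0,"tz":0,"roll":0},{"tx":0,"ty":0,"tz":0,"roll":0},{"tx":0,"ty":0,"tz":0,"roll":0},{"tx":0,"ty":0,"tz":-10,"roll":0},{"tx":0,"ty":0,"tz":-30,"roll":0},{"tx":0,"ty":0,"tz":-40,"roll":0},{"tx":0,"ty":0,"tz":-40,"roll":0},{"tx":0,"ty":0,"tz":-10,"roll":0}]' 50
python3 - <<'E'
from h import *
o=ctrl.get_obs(); print(o["tool_pos"],o["q"])
c=grab("wrist"); im=c["im"];hsv=cv2.cvtColor(im,cv2.COLOR_RGB2HSV)
cv2.imwrite("pics/c3.png",cv2.resize(im[120:320,200:440],None,fx=2.5,fy=2.5)[:,:,::-1])
E
```

```text
t: 7.85
tool_pos: [0.5877, -0.2779, 0.1532]
tool_rot: [3.135, -0.0, 0.017]
contact_force: [1.3, -0.4, 2.3]
opening: 0.0499
grip_force: 0.0
[ 0.5877 -0.2779  0.1532] [-0.5561  0.1596  1.6308  0.      1.3382  1.0149]
```

View pics/c3.png

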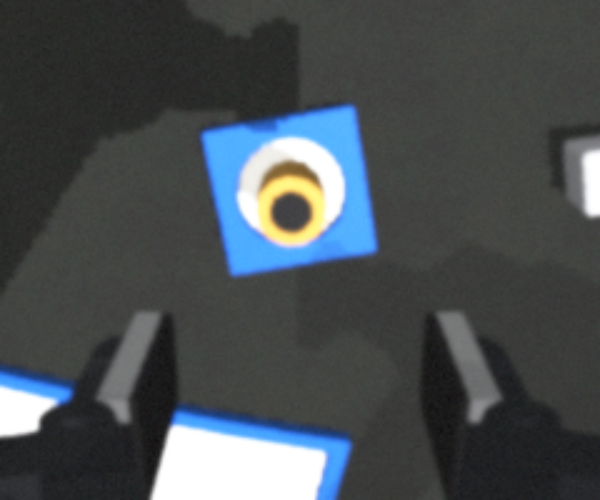

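The bush stands in its recess at crop (291,205). Next is the shoe.

```bash
python3 -m handwheel '[{"tx":-5,"ty":-18,"tz":0,"roll":0},{"tx":-10,"ty":-35,"tz":0,"roll":0},{"tx":-10,"ty":-35,"tz":0,"roll":0},{"tx":-10,"ty":-35,"tz":0,"roll":0},{"tx":-10,"ty":-35,"tz":0,"roll":0},{"tx":-10,"ty":-35,"tz":0,"roll":0},{"tx":-10,"ty":-35,"tz":0,"roll":0},{"tx":-10,"ty":-35,"tz":0,"roll":0},{"tx":-10,"ty":-35,"tz":0,"roll":0},{"tx":-10,"ty":-35,"tz":0,"roll":0},{"tx":-10,"ty":-35,"tz":0,"roll":0},{"tx":-10,"ty":-35,"tz":0,"roll":0}]' 40
python3 -m handwheel '[{"tx":-10,"ty":-35,"tz":0,"roll":0},{"tx":-10,"ty":-35,"tz":0,"roll":0},{"tx":-10,"ty":-35,"tz":0,"roll":0},{"tx":-3,"ty":-12,"tz":0,"roll":-0.1},{"tx":0,"ty":0,"tz":0,"roll":-0.116},{"tx":0,"ty":0,"tz":0,"roll":-0.116},{"tx":0,"ty":0,"tz":0,"roll":-0.116},{"tx":0,"ty":0,"tz":0,"roll":-0.116},{"tx":0,"ty":0,"tz":0,"roll":-0.116},{"tx":0,"ty":0,"tz":0,"roll":-0.116},{"tx":0,"ty":0,"tz":0,"roll":-0.116},{"tx":0,"ty":0,"tz":0,"roll":-0.116}]'
python3 -m handwheel '[{"tx":0,"ty":0,"tz":0,"roll":-0.116},{"tx":0,"ty":0,"tz":0,"roll":-0.116},{"tx":0,"ty":0,"tz":0,"roll":-0.116},{"tx":0,"ty":0,"tz":0,"roll":0},{"tx":0,"ty":0,"tz":0,"roll":0}]'
python3 - <<'E'
from h import *
o=ctrl.get_obs(); print(o["tool_pos"],R.from_rotvec(o["tool_rot"]).as_matrix()[:,0],o["q"])
c=grab("wrist"); im=c["im"]; cv2.imwrite("pics/w4.png",im[:,:,::-1])
for u,v,w,z,t in ((319,230,60,.074,60),):
    g=im.max(2); m=np.zeros(g.shape,bool); m[v-w:v+w,u-w:u+w]=g[v-w:v+w,u-w:u+w]<t
    for k in blobs(m,100,2500): print(k.mean(0),rect(c,k,z))
E
```

```text
t: 8.9
tool_pos: [0.4681, 0.1288, 0.1436]
tool_rot: [-3.142, 0.001, 0.0]
contact_force: [1.1, -0.1, -0.1]
opening: 0.0401
grip_force: 0.0
t: 9.9
tool_pos: [0.4358, 0.2442, 0.1434]
tool_rot: [-2.731, -1.552, 0.001]
contact_force: [0.3, -0.2, 0.1]
opening: 0.0405
grip_force: 0.0
t: 10.32
tool_pos: [0.4359, 0.2442, 0.1435]
tool_rot: [-2.43, -1.991, 0.001]
contact_force: [0.9, 0.1, 0.4]
opening: 0.04
grip_force: 0.0
[0.4359 0.2442 0.1435] [ 0.1967  0.9805 -0.0002] [ 0.3616 -0.1812  1.9858  0.      1.3375  0.5596]
[365.8889 271.4722] [460.9 191.5  42.   12.6 -80.4]
[273.25   270.9583] [394.2 205.4  45.   15.7  55.5]
[319.3788 200.3636] [438.7 253.7  18.7   8.6  78.3]
[270.2192 175.6027] [407.6 278.3  15.9  10.7 -14. ]
```

View pics/w4.png

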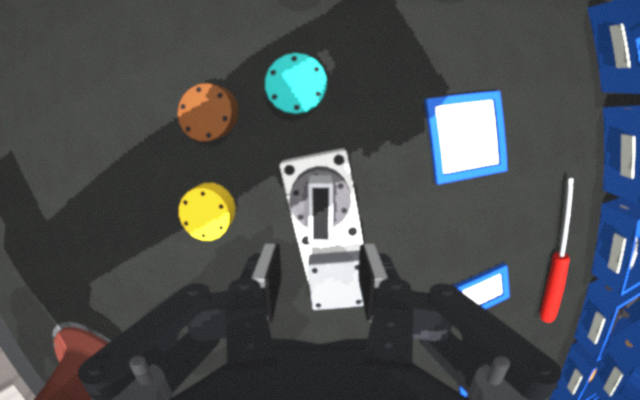

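The shoe top lies at (320,213), lined up with the fingers, and the fingertips are clear of the block. Descending.

```bash
python3 -m handwheel '[{"tx":1.5,"ty":1,"tz":20,"roll":0},{"tx":0,"ty":0,"tz":30,"roll":0},{"tx":0,"ty":0,"tz":25,"roll":0},{"tx":0,"ty":0,"tz":10,"roll":0},{"tx":0,"ty":0,"tz":5,"roll":0},{"tx":0,"ty":0,"tz":0,"roll":0},{"tx":0,"ty":0,"tz":0,"roll":0},{"tx":0,"ty":0,"tz":0,"roll":0}]'
python3 -m handwheel '[{"tx":0,"ty":0,"tz":0,"roll":0},{"tx":0,"ty":0,"tz":0,"roll":0},{"tx":0,"ty":0,"tz":0,"roll":0},{"tx":0,"ty":0,"tz":0,"roll":0},{"tx":0,"ty":0,"tz":0,"roll":0},{"tx":0,"ty":0,"tz":0,"roll":0}]' 8 30
```

```text
t: 11.03
tool_pos: [0.4388, 0.2461, 0.0557]
tool_rot: [2.427, 1.993, 0.005]
contact_force: [-1.2, 0.1, -0.0]
opening: 0.0404
grip_force: 0.0
t: 11.53
tool_pos: [0.4386, 0.246, 0.0553]
tool_rot: [2.427, 1.994, 0.004]
contact_force: [-0.2, -0.3, 5.7]
opening: 0.0173
grip_force: 30.5
```

```bash
python3 -m handwheel '[{"tx":0,"ty":0,"tz":-10,"roll":0},{"tx":0,"ty":0,"tz":-25,"roll":0},{"tx":0,"ty":0,"tz":-35,"roll":0},{"tx":0,"ty":0,"tz":0,"roll":0.08},{"tx":0,"ty":0,"tz":0,"roll":0.12},{"tx":0,"ty":0,"tz":0,"roll":0.12},{"tx":0,"ty":0,"tz":0,"roll":0.12},{"tx":0,"ty":0,"tz":0,"roll":0.12},{"tx":0,"ty":0,"tz":0,"roll":0.12},{"tx":0,"ty":0,"tz":0,"roll":0.12},{"tx":0,"ty":0,"tz":0,"roll":0.12},{"tx":0,"ty":0,"tz":0,"roll":0.12}]'
python3 -m handwheel '[{"tx":0,"ty":0,"tz":0,"roll":0.12},{"tx":0,"ty":0,"tz":0,"roll":0.04},{"tx":12,"ty":17,"tz":0,"roll":0},{"tx":21,"ty":30,"tz":0,"roll":0},{"tx":21,"ty":30,"tz":0,"roll":0},{"tx":21,"ty":30,"tz":0,"roll":0},{"tx":21,"ty":30,"tz":0,"roll":0},{"tx":21,"ty":30,"tz":0,"roll":0},{"tx":13,"ty":19,"tz":0,"roll":0},{"tx":0,"ty":0,"tz":0,"roll":0},{"tx":0,"ty":0,"tz":0,"roll":0},{"tx":0,"ty":0,"tz":0,"roll":0}]'
cat >> h.py <<'E'
def trays(c,z=.008):
    hsv=cv2.cvtColor(c["im"],cv2.COLOR_RGB2HSV)
    b=(hsv[...,0]>95)&(hsv[...,0]<120)&(hsv[...,1]>120)&(hsv[...,2]>60)
    for k in blobs(b,400,40000):
        r=rect(c,k,z)
        if r[0]<700 and r[2]<220: print(k.mean(0),r)
def pose():
    o=ctrl.get_obs(); x=R.from_rotvec(o["tool_rot"]).as_matrix()[:,0]
    print("tcp",o["tool_pos"]*1000,"yaw",np.degrees(np.arctan2(x[1],x[0])),"j6",o["q"][5])
E
python3 - <<'E'
from h import *
pose(); c=grab("wrist"); trays(c)
E
```

```text
t: 12.53
tool_pos: [0.437, 0.2454, 0.1237]
tool_rot: [3.099, 0.516, -0.001]
contact_force: [0.2, -0.4, -0.9]
opening: 0.0172
grip_force: 29.6
t: 13.53
tool_pos: [0.5972, 0.0855, 0.1234]
tool_rot: [-3.129, -0.276, 0.002]
contact_force: [-0.0, 1.3, -1.0]
opening: 0.0174
grip_force: 29.7
tcp [597.1563  85.4992 123.4085] yaw 10.065543857122455 j6 1.4137220750832702
[526.5356 323.3096] [ 478.8 -212.3  198.8   57.9   65.5]
[586.7527 254.8022] [ 582.6 -272.2   71.2   64.5  -80.4]
[506.1081 198.4426] [ 628.4 -101.9   91.    87.6  -80. ]
[320.0497 187.3363] [599.9  85.2  80.4  52.4   9.9]
[134.07 170.83] [591.1 270.1  88.5  85.5  89.8]
```

```bash
python3 -m handwheel '[{"tx":2.5,"ty":1,"tz":20,"roll":0},{"tx":0,"ty":0,"tz":30,"roll":0},{"tx":0,"ty":0,"tz":30,"roll":0},{"tx":0,"ty":0,"tz":15,"roll":0},{"tx":0,"ty":0,"tz":8,"roll":0},{"tx":0,"ty":0,"tz":3,"roll":0},{"tx":0,"ty":0,"tz":0,"roll":0},{"tx":0,"ty":0,"tz":1,"roll":0},{"tx":0,"ty":0,"tz":0,"roll":0},{"tx":0,"ty":0,"tz":1,"roll":0},{"tx":0,"ty":0,"tz":0,"roll":0},{"tx":0,"ty":0,"tz":0,"roll":0}]'
```

```text
t: 14.58
tool_pos: [0.601, 0.0846, 0.0164]
tool_rot: [3.129, 0.275, 0.001]
contact_force: [-0.0, -1.5, -0.5]
opening: 0.0174
grip_force: 29.7
```

```bash
python3 -m handwheel '[{"tx":-0.5,"ty":0,"tz":1,"roll":0},{"tx":0,"ty":0,"tz":0,"roll":0},{"tx":0,"ty":0,"tz":0.5,"roll":0},{"tx":0,"ty":0,"tz":0,"roll":0},{"tx":0,"ty":0,"tz":0,"roll":0}]'
```

```text
t: 15.0
tool_pos: [0.6007, 0.0845, 0.0154]
tool_rot: [3.129, 0.276, 0.001]
contact_force: [-2.2, -0.2, 4.9]
opening: 0.0174
grip_force: 30.5
```

```bash
python3 -m handwheel '[{"tx":0,"ty":0,"tz":0,"roll":0},{"tx":0,"ty":0,"tz":0,"roll":0},{"tx":0,"ty":0,"tz":0,"roll":0},{"tx":0,"ty":0,"tz":0,"roll":0},{"tx":0,"ty":0,"tz":-10,"roll":0},{"tx":0,"ty":0,"tz":-30,"roll":0},{"tx":0,"ty":0,"tz":-40,"roll":0},{"tx":0,"ty":0,"tz":-40,"roll":0},{"tx":0,"ty":0,"tz":-20,"roll":0}]' 45
python3 -m handwheel '[{"tx":-15,"ty":-12,"tz":0,"roll":0},{"tx":-29,"ty":-24,"tz":0,"roll":0},{"tx":-29,"ty":-24,"tz":0,"roll":0},{"tx":-29,"ty":-24,"tz":0,"roll":0},{"tx":-29,"ty":-24,"tz":0,"roll":0},{"tx":-14,"ty":-12,"tz":0,"roll":-0.116},{"tx":0,"ty":0,"tz":0,"roll":-0.116},{"tx":0,"ty":0,"tz":0,"roll":-0.116},{"tx":0,"ty":0,"tz":0,"roll":-0.116},{"tx":0,"ty":0,"tz":0,"roll":-0.116},{"tx":0,"ty":0,"tz":0,"roll":-0.116},{"tx":0,"ty":0,"tz":0,"roll":-0.116}]' 80
python3 -m handwheel '[{"tx":0,"ty":0,"tz":0,"roll":-0.116},{"tx":0,"ty":0,"tz":0,"roll":-0.116},{"tx":0,"ty":0,"tz":0,"roll":-0.116},{"tx":0,"ty":0,"tz":0,"roll":-0.116},{"tx":0,"ty":0,"tz":0,"roll":-0.116},{"tx":0,"ty":0,"tz":0,"roll":0},{"tx":0,"ty":0,"tz":0,"roll":0}]'
python3 - <<'E'
from h import *
pose(); c=grab("wrist"); im=c["im"]; trays(c); np.save("/tmp/w5.npy",im); np.save("/tmp/w5T.npy",c["T"])
s=im[100:350,180:480]; cv2.imwrite("pics/w5.png",cv2.resize(s,None,fx=2.4,fy=2.4,interpolation=cv2.INTER_CUBIC)[:,:,::-1])
E
```

```text
t: 15.75
tool_pos: [0.6026, 0.0846, 0.161]
tool_rot: [3.129, 0.276, 0.013]
contact_force: [0.8, -0.1, 1.6]
opening: 0.0451
grip_force: 0.0
t: 16.75
tool_pos: [0.4364, 0.1774, 0.155]
tool_rot: [2.762, 1.497, 0.001]
contact_force: [-0.3, 0.3, -0.2]
opening: 0.0798
grip_force: 0.0
t: 17.33
tool_pos: [0.4365, 0.1773, 0.1548]
tool_rot: [2.228, 2.214, 0.001]
contact_force: [-0.1, -0.8, -0.4]
opening: 0.08
grip_force: 0.0
tcp [436.4584 177.347  154.836 ] yaw 89.65367057412635 j6 0.23384583185942256
[465.2806 368.5252] [649.8 -96.6 103.   47.8 -69.6]
[464.6503 252.2514] [599.8 104.2  90.6  37.7  -8.2]
[468.8904  98.5681] [590.3 271.2  87.6  85.1  -0.2]
```

View pics/w5.png

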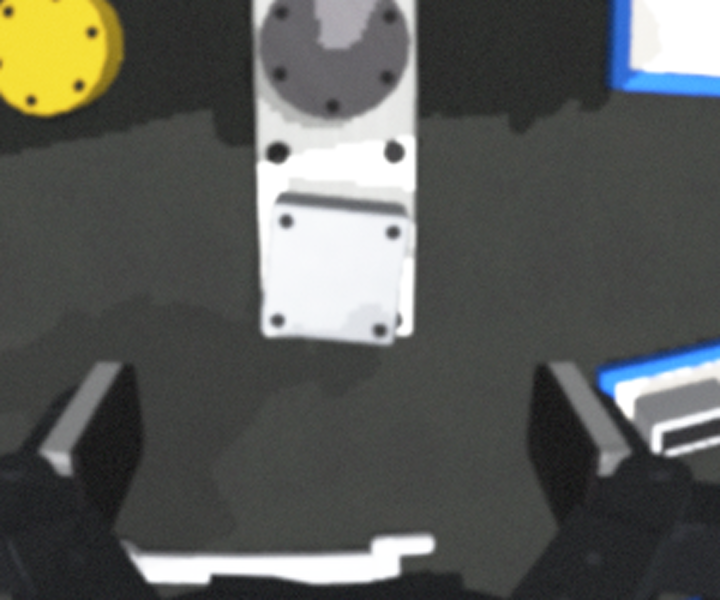

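The shoe sits in its tray at crop (680,430). The drum centre is at crop (334,44.5), and the block's bolt holes are at (286,221), (393,232), (277,320) and (380,330).

Run:
```python
from h import *
c=dict(n="wrist",K=optics.camera_params("wrist")["mtx"],T=np.load("/tmp/w5T.npy"))
f=lambda p,z:cast(c,np.array(p)/2.4+[180,100],z)[:,:2]*1000
d=f([(280,12),(390,16),(279,73),(386,77),(334,44.5)],.044); print("drum",d)
b=f([(286,221),(393,232),(277,320),(380,330)],.044); print("block",b.mean(0))
for i,j in((0,1),(2,3),(0,2),(1,3)): v=b[j]-b[i]; print(np.linalg.norm(v),np.degrees(np.arctan2(v[1],v[0])))
p=f([(278,152),(394,151)],.02); print("plate mid holes",p,p.mean(0))
```

```text
drum [[419.1566 256.5547]
 [456.1626 254.9413]
 [418.5136 235.693 ]
 [454.8237 234.0527]
 [437.2418 245.1953]]
block [436.6722 162.717 ]
38.0929180830043 -6.496223780344388
38.264217370683376 -6.431467445248046
37.863509637521396 -96.56934520185558
37.82043202201915 -96.30995659336699
plate mid holes [[415.8344 204.4781]
 [459.7074 204.5521]] [437.7709 204.5151]
```

```bash
python3 -m handwheel '[{"tx":34,"ty":0,"tz":0,"roll":0},{"tx":34,"ty":0.3,"tz":0,"roll":0},{"tx":0,"ty":0,"tz":25,"roll":0},{"tx":0,"ty":0,"tz":35,"roll":0},{"tx":0,"ty":0,"tz":35,"roll":0},{"tx":0,"ty":0,"tz":20,"roll":0},{"tx":0,"ty":0,"tz":10,"roll":0},{"tx":0,"ty":0,"tz":4,"roll":0},{"tx":0,"ty":0,"tz":1,"roll":0},{"tx":0,"ty":0,"tz":0,"roll":0},{"tx":0,"ty":0,"tz":0,"roll":0},{"tx":0,"ty":0,"tz":0,"roll":0}]' 70
python3 -m handwheel '[{"tx":0,"ty":0,"tz":0,"roll":0},{"tx":0,"ty":0,"tz":0,"roll":0},{"tx":0,"ty":0,"tz":0,"roll":0},{"tx":0,"ty":0,"tz":0,"roll":0},{"tx":0,"ty":0,"tz":0,"roll":0},{"tx":0,"ty":0,"tz":0,"roll":0}]' 40 50
```

```text
t: 18.38
tool_pos: [0.4383, 0.2458, 0.0261]
tool_rot: [2.224, 2.217, 0.005]
contact_force: [0.8, 0.4, -0.7]
opening: 0.0699
grip_force: 0.0
t: 18.88
tool_pos: [0.4379, 0.2457, 0.0257]
tool_rot: [2.225, 2.217, 0.003]
contact_force: [-1.7, -1.4, 6.0]
opening: 0.0501
grip_force: 52.7
```

```bash
python3 -m handwheel '[{"tx":0,"ty":0,"tz":-10,"roll":0},{"tx":0,"ty":0,"tz":-25,"roll":0},{"tx":0,"ty":0,"tz":-35,"roll":0},{"tx":-16,"ty":9,"tz":0,"roll":0},{"tx":-31,"ty":17,"tz":0,"roll":0},{"tx":-31,"ty":17,"tz":0,"roll":0},{"tx":-31,"ty":17,"tz":0,"roll":0},{"tx":-31,"ty":17,"tz":0,"roll":0},{"tx":-31,"ty":17,"tz":0,"roll":0},{"tx":-31,"ty":17,"tz":0,"roll":0},{"tx":-31,"ty":17,"tz":0,"roll":0},{"tx":-31,"ty":17,"tz":0,"roll":0}]'
python3 -m handwheel '[{"tx":-31,"ty":17,"tz":0,"roll":0},{"tx":-31,"ty":17,"tz":0,"roll":0},{"tx":-23,"ty":11,"tz":0,"roll":0},{"tx":0,"ty":0,"tz":0,"roll":0},{"tx":0,"ty":0,"tz":0,"roll":0},{"tx":0,"ty":0,"tz":0,"roll":0}]'
python3 - <<'E'
from h import *
pose(); c=grab("wrist"); trays(c); cv2.imwrite("pics/w6.png",c["im"][:,:,::-1])
E
```

```text
t: 19.88
tool_pos: [0.5807, -0.0207, 0.0936]
tool_rot: [-2.224, -2.217, 0.002]
contact_force: [-0.0, 0.6, -3.5]
opening: 0.0505
grip_force: 53.2
t: 20.38
tool_pos: [0.6248, -0.1036, 0.0933]
tool_rot: [-2.223, -2.216, 0.001]
contact_force: [-0.9, 0.4, -3.2]
opening: 0.0501
grip_force: 53.3
tcp [ 624.7504 -103.6177   93.3339] yaw 89.81038905968971 j6 -0.2788413077502673
[132.1155 255.5753] [ 445.7 -189.2  162.5   97.2   78.4]
[327.3868 187.2037] [ 628.4 -101.8   86.4   84.1    9.9]
```

View pics/w6.png

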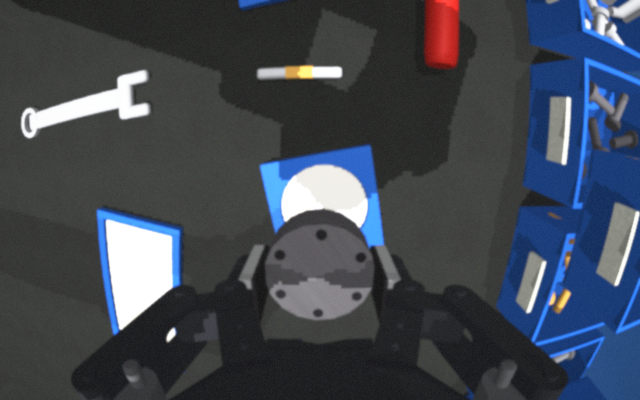

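```bash
python3 -m handwheel '[{"tx":0.5,"ty":3.5,"tz":20,"roll":0},{"tx":0,"ty":0,"tz":30,"roll":0},{"tx":0,"ty":0,"tz":20,"roll":0},{"tx":0,"ty":0,"tz":9,"roll":0},{"tx":0,"ty":0,"tz":3,"roll":0},{"tx":0,"ty":0,"tz":1,"roll":0},{"tx":0,"ty":0,"tz":0,"roll":0},{"tx":0,"ty":0,"tz":1,"roll":0},{"tx":0,"ty":0,"tz":0,"roll":0},{"tx":0,"ty":0,"tz":0,"roll":0}]'
```

```text
t: 21.27
tool_pos: [0.63, -0.104, 0.0115]
tool_rot: [2.224, 2.217, 0.001]
contact_force: [0.3, -0.3, -3.7]
opening: 0.0502
grip_force: 53.2
```

```bash
python3 -m handwheel '[{"tx":1,"ty":-1,"tz":1,"roll":0},{"tx":0,"ty":0,"tz":0.5,"roll":0},{"tx":0,"ty":0,"tz":0,"roll":0},{"tx":0,"ty":0,"tz":0.5,"roll":0},{"tx":0,"ty":0,"tz":0,"roll":0},{"tx":0,"ty":0,"tz":0,"roll":0}]'
```

```text
t: 21.77
tool_pos: [0.6288, -0.1028, 0.0098]
tool_rot: [2.225, 2.218, 0.0]
contact_force: [-4.6, 0.5, 6.6]
opening: 0.0498
grip_force: 54.2
```

```bash
python3 -m handwheel '[{"tx":0,"ty":0,"tz":0,"roll":0},{"tx":0,"ty":0,"tz":0,"roll":0},{"tx":0,"ty":0,"tz":0,"roll":0},{"tx":0,"ty":0,"tz":0,"roll":0},{"tx":0,"ty":0,"tz":-10,"roll":0},{"tx":0,"ty":0,"tz":-30,"roll":0},{"tx":0,"ty":0,"tz":-40,"roll":0},{"tx":0,"ty":0,"tz":-40,"roll":0},{"tx":0,"ty":0,"tz":-10,"roll":0},{"tx":0,"ty":0,"tz":0,"roll":0}]' 70
python3 - <<'E'
from h import *
pose(); c=grab("wrist"); trays(c); cv2.imwrite("pics/w7.png",cv2.resize(c["im"][100:320,200:440],None,fx=2,fy=2)[:,:,::-1])
im=c["im"]; hsv=cv2.cvtColor(im,cv2.COLOR_RGB2HSV);
E
python3 -m handwheel '[{"tx":15,"ty":-11,"tz":0,"roll":0},{"tx":29,"ty":-21,"tz":0,"roll":0},{"tx":29,"ty":-21,"tz":0,"roll":0},{"tx":29,"ty":-21,"tz":0,"roll":0},{"tx":29,"ty":-21,"tz":0,"roll":0},{"tx":29,"ty":-21,"tz":0,"roll":0},{"tx":29,"ty":-21,"tz":0,"roll":0},{"tx":29,"ty":-21,"tz":0,"roll":0},{"tx":29,"ty":-21,"tz":0,"roll":0},{"tx":18.5,"ty":-13,"tz":0,"roll":0.11},{"tx":0,"ty":0,"tz":0,"roll":0},{"tx":0,"ty":0,"tz":0,"roll":0}]'
python3 - <<'E'
from h import *
pose(); c=grab("wrist"); cv2.imwrite("pics/w8.png",cv2.resize(c["im"][100:320,200:440],None,fx=2,fy=2)[:,:,::-1]); np.save("/tmp/w8T.npy",c["T"])
a=np.hstack([cv2.imread("pics/w7.png")[:,:400],cv2.imread("pics/w8.png")[:,80:480]]); cv2.imwrite("pics/w78.png",a)
E
```

```text
t: 22.6
tool_pos: [0.6319, -0.1037, 0.1454]
tool_rot: [2.218, 2.211, 0.009]
contact_force: [0.1, -0.3, 0.2]
opening: 0.0699
grip_force: 0.0
tcp [ 631.8726 -103.7393  145.3986] yaw 89.82407700291482 j6 -0.27581436280144483
[274.2732 325.268 ] [ 581.1 -267.7   62.3   54.4   10.6]
[152.5161 241.0474] [ 445.9 -187.1  156.7   96.9   78.5]
[313.9568 188.2334] [ 628.7 -103.3   87.5   86.7  -80. ]
[279.6864  11.8455] [601.5  63.8  82.9  27.1  -3.1]
t: 23.65
tool_pos: [0.4356, 0.1637, 0.1365]
tool_rot: [-2.339, -2.096, 0.004]
contact_force: [0.1, -1.0, -0.0]
opening: 0.0701
grip_force: 0.0
tcp [435.5616 163.7278 136.4834] yaw 83.73166163649447 j6 0.3091669493472903
```

View pics/w78.png

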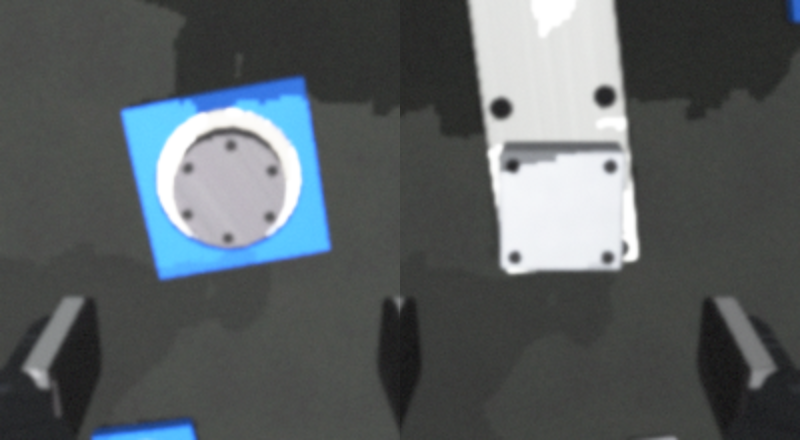

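The drum is in its recess at (230,190). The block (561,212) is square to the fingers.

Run:
```python
from h import *
c=dict(n="wrist",K=optics.camera_params("wrist")["mtx"],T=np.load("/tmp/w8T.npy"))
p=np.array([(512,166),(610,166),(515,257),(607,257)],float); p[:,0]-=320
b=cast(c,p/2+[200,100],.044); print(b,b.mean(0))
o=ctrl.get_obs(); M=R.from_rotvec(o["tool_rot"]).as_matrix(); print((M.T@(b.mean(0)-o["tool_pos"]))*1000)
```

```text
[[0.4196 0.1838 0.044 ]
 [0.4576 0.1796 0.044 ]
 [0.4158 0.146  0.044 ]
 [0.4531 0.1419 0.044 ]] [0.4365 0.1628 0.044 ]
[-0.1494  0.3976 92.8897]
```

```bash
python3 -m handwheel '[{"tx":0,"ty":0.5,"tz":20,"roll":0},{"tx":0,"ty":0,"tz":35,"roll":0},{"tx":0,"ty":0,"tz":30,"roll":0},{"tx":0,"ty":0,"tz":15,"roll":0},{"tx":0,"ty":0,"tz":8,"roll":0},{"tx":0,"ty":0,"tz":3,"roll":0},{"tx":0,"ty":0,"tz":0,"roll":0},{"tx":0,"ty":0,"tz":0,"roll":0},{"tx":0,"ty":0,"tz":0,"roll":0}]'
python3 -m handwheel '[{"tx":0,"ty":0,"tz":0,"roll":0},{"tx":0,"ty":0,"tz":0,"roll":0},{"tx":0,"ty":0,"tz":0,"roll":0},{"tx":0,"ty":0,"tz":0,"roll":0},{"tx":0,"ty":0,"tz":0,"roll":0},{"tx":0,"ty":0,"tz":0,"roll":0}]' 40 50
```

```text
t: 24.45
tool_pos: [0.4391, 0.1633, 0.0289]
tool_rot: [2.343, 2.091, 0.004]
contact_force: [-1.1, 0.6, 0.6]
opening: 0.0697
grip_force: 0.0
t: 24.95
tool_pos: [0.4388, 0.1636, 0.0287]
tool_rot: [2.342, 2.092, 0.003]
contact_force: [-1.2, -1.4, 6.4]
opening: 0.0483
grip_force: 54.0
```

```bash
python3 -m handwheel '[{"tx":0,"ty":0,"tz":-10,"roll":0},{"tx":0,"ty":0,"tz":-25,"roll":0},{"tx":0,"ty":0,"tz":-30,"roll":0},{"tx":0,"ty":0,"tz":0,"roll":-0.056},{"tx":0,"ty":0,"tz":0,"roll":-0.056},{"tx":17,"ty":25,"tz":0,"roll":0},{"tx":20,"ty":28,"tz":0,"roll":0},{"tx":20,"ty":28,"tz":0,"roll":0},{"tx":20,"ty":28,"tz":0,"roll":0},{"tx":20,"ty":28,"tz":0,"roll":0},{"tx":10,"ty":15,"tz":0,"roll":0},{"tx":0,"ty":0,"tz":0,"roll":0}]'
python3 -m handwheel '[{"tx":0,"ty":0,"tz":0,"roll":0},{"tx":0,"ty":0,"tz":0,"roll":0}]'
python3 - <<'E'
from h import *
pose(); c=grab("wrist"); trays(c)
E
```

```text
t: 25.95
tool_pos: [0.592, 0.2718, 0.0924]
tool_rot: [2.221, 2.221, 0.002]
contact_force: [-0.6, -0.6, -1.9]
opening: 0.0489
grip_force: 53.1
t: 26.12
tool_pos: [0.5885, 0.2696, 0.0915]
tool_rot: [-2.222, -2.22, 0.003]
contact_force: [-0.5, -0.5, -1.1]
opening: 0.0486
grip_force: 53.1
tcp [588.5339 269.641   91.5348] yaw 89.94227955798303 j6 0.3158212487259309
[323.9007 174.4334] [590.8 285.3  84.   56.7  -0.1]
```

```bash
python3 -m handwheel '[{"tx":1.5,"ty":2,"tz":20,"roll":0},{"tx":0,"ty":0,"tz":30,"roll":0},{"tx":0,"ty":0,"tz":17,"roll":0},{"tx":0,"ty":0,"tz":8,"roll":0},{"tx":0,"ty":0,"tz":3,"roll":0},{"tx":0,"ty":0,"tz":1,"roll":0},{"tx":0,"ty":0,"tz":0,"roll":0},{"tx":0,"ty":0,"tz":0.5,"roll":0},{"tx":0,"ty":0,"tz":0,"roll":0},{"tx":0,"ty":0,"tz":0,"roll":0}]'
```

```text
t: 27.0
tool_pos: [0.5923, 0.2718, 0.0138]
tool_rot: [2.222, 2.22, 0.002]
contact_force: [0.6, 0.3, -2.2]
opening: 0.0483
grip_force: 53.1
```

```bash
python3 -m handwheel '[{"tx":-0.5,"ty":-1,"tz":1,"roll":0},{"tx":0,"ty":0,"tz":0,"roll":0},{"tx":0,"ty":0,"tz":0.5,"roll":0},{"tx":0,"ty":0,"tz":0,"roll":0},{"tx":0,"ty":0,"tz":0,"roll":0}]'
```

```text
t: 27.42
tool_pos: [0.5916, 0.2714, 0.0128]
tool_rot: [2.222, 2.22, 0.002]
contact_force: [-1.0, -1.4, 4.4]
opening: 0.0488
grip_force: 53.9
```

```bash
python3 -m handwheel '[{"tx":0,"ty":0,"tz":0,"roll":0},{"tx":0,"ty":0,"tz":0,"roll":0},{"tx":0,"ty":0,"tz":0,"roll":0},{"tx":0,"ty":0,"tz":0,"roll":0},{"tx":0,"ty":0,"tz":-10,"roll":0},{"tx":0,"ty":0,"tz":-30,"roll":0},{"tx":0,"ty":0,"tz":-40,"roll":0},{"tx":0,"ty":0,"tz":-40,"roll":0},{"tx":0,"ty":0,"tz":-10,"roll":0},{"tx":0,"ty":0,"tz":0,"roll":0}]' 66
python3 - <<'E'
from h import *
pose(); c=grab("wrist"); trays(c); cv2.imwrite("pics/w9.png",cv2.resize(c["im"][100:320,220:420],None,fx=2,fy=2)[:,:,::-1])
E
python3 -m handwheel '[{"tx":-7,"ty":-16,"tz":0,"roll":0},{"tx":-12,"ty":-28,"tz":0,"roll":0},{"tx":-12,"ty":-28,"tz":0,"roll":0},{"tx":-12,"ty":-28,"tz":0,"roll":0},{"tx":-12,"ty":-28,"tz":0,"roll":0},{"tx":-12,"ty":-26,"tz":0,"roll":0},{"tx":0,"ty":0,"tz":0,"roll":0},{"tx":0,"ty":0,"tz":0,"roll":0},{"tx":0,"ty":0,"tz":0,"roll":0}]' 80
python3 - <<'E'
from h import *
pose(); c=grab("wrist"); np.save("/tmp/w10T.npy",c["T"]); cv2.imwrite("pics/w10.png",cv2.resize(c["im"][100:320,220:420],None,fx=2,fy=2)[:,:,::-1])
cv2.imwrite("pics/w910.png",np.hstack([cv2.imread("pics/w9.png"),cv2.imread("pics/w10.png")]))
E
```

```text
t: 28.25
tool_pos: [0.5941, 0.2723, 0.1484]
tool_rot: [2.219, 2.217, 0.016]
contact_force: [-0.1, 0.6, 0.0]
opening: 0.0662
grip_force: 0.0
tcp [594.1122 272.2569 148.4329] yaw 89.94211213366383 j6 0.3169216262350923
[322.8686 329.6343] [597.5 106.   81.9  31.6  -0.9]
[313.9529 189.8088] [590.7 271.3  85.2  84.8  90. ]
t: 29.05
tool_pos: [0.4366, 0.2043, 0.1405]
tool_rot: [-2.222, -2.22, 0.001]
contact_force: [0.8, 0.2, 1.2]
opening: 0.08
grip_force: 0.0
tcp [436.648  204.2761 140.4888] yaw 89.93174130896058 j6 0.28418480693186976
```

View pics/w910.png

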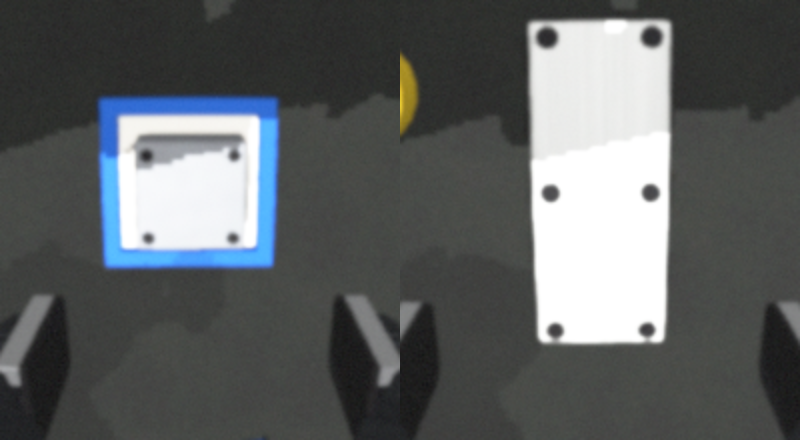

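The block lies in its recess. The plate is bare and square to the fingers, with its mid holes at (551,193) and (651,193).

Run:
```python
from h import *
c=dict(n="wrist",K=optics.camera_params("wrist")["mtx"],T=np.load("/tmp/w10T.npy"))
p=np.array([(546,37),(652,37),(551,193),(651,193),(555,331),(647,331)],float); p[:,0]-=400
b=cast(c,p/2+[220,100],.02); print(b)
o=ctrl.get_obs(); M=R.from_rotvec(o["tool_rot"]).as_matrix(); print((M.T@(b.mean(0)-o["tool_pos"]))*1000)
v=(b[0]+b[1]-b[4]-b[5]); print(np.degrees(np.arctan2(v[1],v[0])))
```

```text
[[0.4149 0.2722 0.02  ]
 [0.4595 0.2721 0.02  ]
 [0.4159 0.204  0.02  ]
 [0.4601 0.2039 0.02  ]
 [0.4159 0.1354 0.02  ]
 [0.46   0.1353 0.02  ]]
[ -0.6392   0.5701 120.9131]
90.29934452435208
```

```bash
python3 -m handwheel '[{"tx":-0.5,"ty":0.5,"tz":20,"roll":0},{"tx":0,"ty":0,"tz":35,"roll":0},{"tx":0,"ty":0,"tz":35,"roll":0},{"tx":0,"ty":0,"tz":25,"roll":0},{"tx":0,"ty":0,"tz":12,"roll":0},{"tx":0,"ty":0,"tz":6,"roll":0},{"tx":0,"ty":0,"tz":2,"roll":0},{"tx":0,"ty":0,"tz":0,"roll":0},{"tx":0,"ty":0,"tz":0,"roll":0},{"tx":0,"ty":0,"tz":0,"roll":0}]'
python3 -m handwheel '[{"tx":0,"ty":0,"tz":0,"roll":0},{"tx":0,"ty":0,"tz":0,"roll":0},{"tx":0,"ty":0,"tz":0,"roll":0},{"tx":0,"ty":0,"tz":0,"roll":0},{"tx":0,"ty":0,"tz":0,"roll":0},{"tx":0,"ty":0,"tz":0,"roll":0}]' 45 70
```

```text
t: 29.93
tool_pos: [0.4386, 0.2042, 0.0078]
tool_rot: [2.222, 2.219, 0.004]
contact_force: [0.9, -0.2, -0.6]
opening: 0.0799
grip_force: 0.0
t: 30.43
tool_pos: [0.4385, 0.2042, 0.0079]
tool_rot: [2.222, 2.219, 0.004]
contact_force: [-0.6, -0.4, 6.1]
opening: 0.0575
grip_force: 76.0
```

The grip sits a bit high, so I'll regrip 3.5 mm lower.

```bash
python3 -m handwheel '[{"tx":0,"ty":0,"tz":0,"roll":0},{"tx":0,"ty":0,"tz":0,"roll":0},{"tx":0,"ty":0,"tz":0,"roll":0},{"tx":0,"ty":0,"tz":2,"roll":0},{"tx":0,"ty":0,"tz":1.5,"roll":0},{"tx":0,"ty":0,"tz":0,"roll":0},{"tx":0,"ty":0,"tz":0,"roll":0}]' 70
python3 -m handwheel '[{"tx":0,"ty":0,"tz":0,"roll":0},{"tx":0,"ty":0,"tz":0,"roll":0},{"tx":0,"ty":0,"tz":0,"roll":0},{"tx":0,"ty":0,"tz":0,"roll":0},{"tx":0,"ty":0,"tz":0,"roll":0},{"tx":0,"ty":0,"tz":0,"roll":0}]' 45 75
python3 -m handwheel '[{"tx":0,"ty":0,"tz":-8,"roll":0},{"tx":0,"ty":0,"tz":-20,"roll":0},{"tx":0,"ty":0,"tz":-30,"roll":0},{"tx":0,"ty":0,"tz":-27,"roll":0},{"tx":0,"ty":0,"tz":0,"roll":0},{"tx":0,"ty":0,"tz":0,"roll":0}]'
```

```text
t: 31.02
tool_pos: [0.4369, 0.2037, 0.0024]
tool_rot: [-2.222, -2.22, 0.001]
contact_force: [0.9, -0.2, -0.3]
opening: 0.0702
grip_force: 0.0
t: 31.52
tool_pos: [0.4377, 0.2039, 0.0033]
tool_rot: [2.222, 2.22, 0.001]
contact_force: [-0.7, 0.4, 5.4]
opening: 0.0577
grip_force: 81.5
t: 32.02
tool_pos: [0.4377, 0.204, 0.0885]
tool_rot: [2.222, 2.219, 0.003]
contact_force: [-0.4, -0.2, -3.8]
opening: 0.0577
grip_force: 81.7
```

```bash
python3 -m handwheel '[{"tx":-15,"ty":0,"tz":0,"roll":0},{"tx":-33,"ty":0,"tz":0,"roll":0},{"tx":-35,"ty":0,"tz":0,"roll":0},{"tx":-35,"ty":0,"tz":0,"roll":0},{"tx":-35,"ty":0,"tz":0,"roll":0},{"tx":-35,"ty":0,"tz":0,"roll":0},{"tx":-35,"ty":0,"tz":0,"roll":0},{"tx":-35,"ty":0,"tz":0,"roll":0},{"tx":-35,"ty":0,"tz":0,"roll":0},{"tx":-35,"ty":0,"tz":0,"roll":0},{"tx":-35,"ty":0,"tz":0,"roll":0},{"tx":-30,"ty":3,"tz":0,"roll":0}]'
python3 -m handwheel '[{"tx":-14.6,"ty":0,"tz":0,"roll":0.05},{"tx":0,"ty":0,"tz":0,"roll":0.1},{"tx":0,"ty":0,"tz":0,"roll":0.05},{"tx":0,"ty":0,"tz":0,"roll":0},{"tx":0,"ty":0,"tz":0,"roll":0},{"tx":0,"ty":0,"tz":0,"roll":0}]'
python3 - <<'E'
from h import *
pose(); c=grab("wrist"); trays(c); trays(grab("top")); cv2.imwrite("pics/w11.png",c["im"][:,:,::-1])
E
```

```text
t: 33.02
tool_pos: [0.4371, -0.1901, 0.0844]
tool_rot: [-2.22, -2.215, 0.002]
contact_force: [0.5, 0.5, -3.7]
opening: 0.0582
grip_force: 81.6
t: 33.52
tool_pos: [0.4387, -0.2029, 0.086]
tool_rot: [-2.429, -1.987, 0.001]
contact_force: [-0.2, 0.1, -4.0]
opening: 0.0581
grip_force: 81.6
tcp [ 438.6798 -202.9243   86.006 ] yaw 78.56359847004975 j6 -0.3878056498836403
[488.8322 250.4726] [ 581.5 -274.6   64.9   62.4  -79.6]
[323.7692  93.2441] [ 458.8 -119.7   93.3   13.3  -11.3]
[513.4712  53.5823] [ 627.4 -103.7   90.9   86.5   10. ]
[624.1607 242.7321] [ 377.7 -631.4  125.9   67.    -1.9]
[459.0096 152.875 ] [ 581.5 -275.8   64.    63.6  -80.1]
[217.6345 151.269 ] [590.6 271.3  87.8  85.4   0.1]
[298.8288 146.7207] [599.1  84.8  83.4  54.4   9.8]
[381.8027 133.2313] [ 627.9 -103.7   89.7   89.1   10. ]
```

View pics/w11.png

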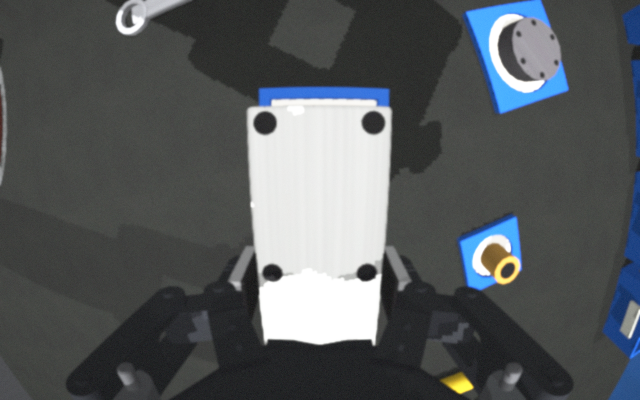

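The plate is held level. The end of its tray shows at (324,88), lined up with the plate. Drum and bush sit in their trays. Lowering.

```bash
python3 -m handwheel '[{"tx":0.5,"ty":2.5,"tz":20,"roll":0},{"tx":0,"ty":0,"tz":28,"roll":0},{"tx":0,"ty":0,"tz":16,"roll":0},{"tx":0,"ty":0,"tz":8,"roll":0},{"tx":0,"ty":0,"tz":3,"roll":0},{"tx":0,"ty":0,"tz":1,"roll":0},{"tx":0,"ty":0,"tz":0,"roll":0},{"tx":0,"ty":0,"tz":0,"roll":0},{"tx":0,"ty":0,"tz":0,"roll":0},{"tx":0,"ty":0,"tz":0,"roll":0}]'
```

```text
t: 34.45
tool_pos: [0.443, -0.2043, 0.0129]
tool_rot: [2.432, 1.986, 0.001]
contact_force: [-0.2, 0.3, -3.3]
opening: 0.0583
grip_force: 81.6
```

```bash
python3 -m handwheel '[{"tx":1,"ty":-1,"tz":1.5,"roll":0},{"tx":0,"ty":0,"tz":1,"roll":0},{"tx":0,"ty":0,"tz":0.5,"roll":0},{"tx":0,"ty":0,"tz":0,"roll":0},{"tx":0,"ty":0,"tz":0,"roll":0},{"tx":0,"ty":0,"tz":0,"roll":0}]'
```

```text
t: 34.95
tool_pos: [0.4415, -0.2027, 0.0088]
tool_rot: [-2.433, -1.987, 0.0]
contact_force: [-0.2, 0.6, -3.8]
opening: 0.0579
grip_force: 81.6
```

```bash
python3 -m handwheel '[{"tx":0,"ty":0,"tz":1,"roll":0},{"tx":0,"ty":0,"tz":0.5,"roll":0},{"tx":0,"ty":0,"tz":0,"roll":0},{"tx":0,"ty":0,"tz":0,"roll":0},{"tx":0,"ty":0,"tz":0,"roll":0}]'
```

```text
t: 35.37
tool_pos: [0.4416, -0.2027, 0.0074]
tool_rot: [2.433, 1.987, 0.0]
contact_force: [-0.8, 1.4, -1.7]
opening: 0.0581
grip_force: 81.8
```

```bash
python3 -m handwheel '[{"tx":0,"ty":0,"tz":0.5,"roll":0},{"tx":0,"ty":0,"tz":0,"roll":0},{"tx":0,"ty":0,"tz":0,"roll":0}]'
python3 -m handwheel '[{"tx":0,"ty":0,"tz":0,"roll":0},{"tx":0,"ty":0,"tz":0,"roll":0},{"tx":0,"ty":0,"tz":0,"roll":0},{"tx":0,"ty":0,"tz":0,"roll":0},{"tx":0,"ty":0,"tz":-10,"roll":0},{"tx":0,"ty":0,"tz":-30,"roll":0},{"tx":0,"ty":0,"tz":-40,"roll":0},{"tx":0,"ty":0,"tz":-40,"roll":0},{"tx":0,"ty":0,"tz":-40,"roll":0},{"tx":0,"ty":0,"tz":-30,"roll":0},{"tx":-20,"ty":0,"tz":-10,"roll":0},{"tx":0,"ty":0,"tz":0,"roll":0}]' 74
python3 -m handwheel '[{"tx":-35,"ty":0,"tz":0,"roll":0},{"tx":-35,"ty":0,"tz":0,"roll":0},{"tx":-35,"ty":0,"tz":0,"roll":0},{"tx":-35,"ty":0,"tz":0,"roll":0},{"tx":-35,"ty":0,"tz":0,"roll":0},{"tx":0,"ty":0,"tz":0,"roll":0},{"tx":0,"ty":0,"tz":0,"roll":0},{"tx":0,"ty":0,"tz":0,"roll":0}]'
python3 - <<'E'
from h import *
pose(); t=grab("top")["im"][110:260,190:490]; w=grab("wrist")["im"]
a=cv2.resize(t,(700,350),interpolation=cv2.INTER_CUBIC); b=cv2.resize(w,(384,240)); o=np.zeros((590,700,3),np.uint8); o[:350]=a;o[350:,:384]=b; cv2.imwrite("pics/final.png",o[:,:,::-1])
E
```

```text
t: 35.62
tool_pos: [0.4417, -0.2028, 0.0074]
tool_rot: [2.433, 1.987, -0.0]
contact_force: [-2.8, 1.7, 4.9]
opening: 0.0581
grip_force: 82.7
t: 36.62
tool_pos: [0.4393, -0.2252, 0.2128]
tool_rot: [2.426, 1.979, 0.002]
contact_force: [0.2, -0.4, -0.4]
opening: 0.0738
grip_force: 0.0
t: 37.28
tool_pos: [0.4023, -0.3927, 0.2057]
tool_rot: [-2.432, -1.985, -0.001]
contact_force: [0.3, 0.0, 0.4]
opening: 0.074
grip_force: 0.0
tcp [ 402.3278 -392.6782  205.7335] yaw 78.45788344833076 j6 -0.7045779153006168
```

View pics/final.png

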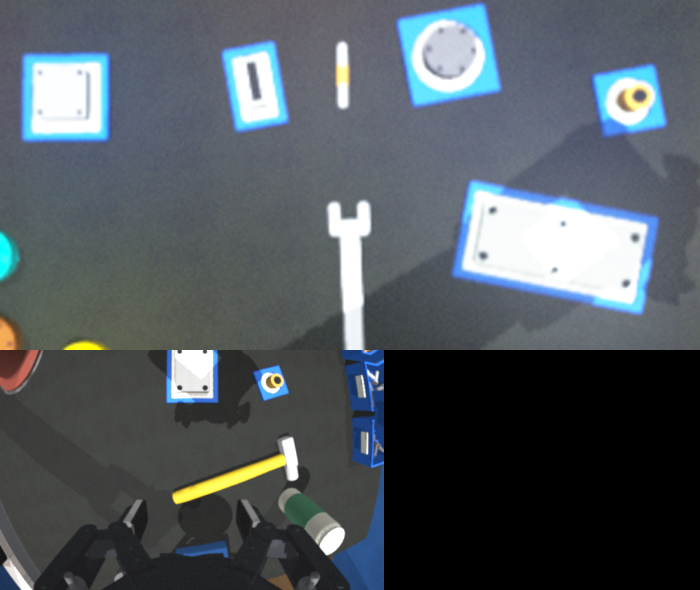

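All five lie in their recesses. The plate's holes centre on about (559,247) and its tray on (556,247). Handing in.

```bash
python3 -c "
from station import ctrl
print(ctrl.finish_job())"
```

```text
the job is handed in; nothing more can be done
None
```

The final pictures showed bush, shoe, drum, block and, last, the base plate each lying upright in its own tray; I handed the job in at about 37 s on the robot's clock, with the gripper clear of everything.

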